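# Clamp a pressed pellet in the bench hand press

## Task

Stand the steel sample holder, pellet upward, in the round pocket of the press's sliding carriage and push the carriage fully home under the ram. Then crank the handwheel clockwise until you feel the ram's sprung foot meet the pellet (pellets differ in thickness, so find this by feel) and from there turn on by one quarter turn of the rim pointer, no more, as too much pressure cracks the pellet. Let go, leave it clamped, and do not disturb the vials and beaker.

Things in the scene. Friction and masses are not known exactly. Their poses are not given: they have to be found in the camera images.
- press: Fixed grey C-frame hand press, base 150 x 264 mm, 30 mm high with its rails. Origin: on the bench under the ram axis; x points from there to the column at the back, z up; the carriage slides along y, loading side -y. Over the ram axis overhang the head (66 mm wide, z 106 to 146 mm) and the 114 mm dial plate (z 146 to 151 mm, long tick each quarter turn, short ones each 18 degrees).
- holder: Loose round steel sample holder, 32 mm diameter, 22 mm high, about 0.22 kg, three dark grip rings. Origin: centre of its underside, z up. A white pellet, 20 mm diameter, stands proud of its top by 2 to 16 mm; how much is not measured and differs each time.
- ram: Steel ram, 21 mm diameter, in the head; origin: centre of its lower end, 86 mm above the bench when raised. It goes down 4 mm per radian the wheel is turned clockwise. Its sprung foot (part of it) hangs below, round nose tip 15 mm under the ram's end; it yields only above 32 N, then 1 mm per 2.5 N more.
- pocket (a point): Centre of the floor of the round pocket in the aluminium carriage: 35 mm diameter, 6 mm deep, chamfered; its floor is 27.5 mm above the bench. Axes as the press. The carriage plate is 61 x 84 mm, its top 33.5 mm above the bench.
- carriage_knob (a point): Top centre of the upright black knob, 15 to 17 mm diameter, on the end of the carriage's pull rod, 110 mm from the pocket to the press's -y side; the knob spans 29 to 63 mm above the bench.
- carriage (a joint): Travel of the carriage in m: 0 fully out for loading, grows along the press's +y, 0.135 fully home against the stop (pocket under the ram). Slides with about 2 N drag.
- wheel_hub (a point): Top centre of the handwheel's hub, on the vertical wheel axis (= ram axis), 168 mm above the bench. Wheel rim 95 mm outer diameter, its top 164 mm above the bench. Friction while turning about 0.27 N m (7 N at the handle, less when paused), stays put; 0.13 N m (3 N at the handle) heavier within about 0.2 rad when the foot meets the pellet, then 0.04 N m more per radian.
- pointer (a point): Tip of the small dark pointer on the wheel's rim, 56 mm from the wheel axis, exactly across from the crank handle; it runs over the dial plate. Clockwise from above lowers the ram. At the start the ram is up and the pointer stands at the back (press +x) or up to 0.5 rad clockwise of it; the wheel stops at 8 rad from the back mark.
- handle_top (a point): Top centre of the upright black crank handle on the wheel, 40 mm from the wheel axis, across from the pointer; a freely revolving sleeve, 14 to 16 mm diameter, 35 mm long, top 201 mm above the bench.
- vial_a: Loose glass vial, 24 mm diameter, 52 mm high, bystander. Origin: centre of its underside.
- vial_b: Second such vial, bystander. Origin: centre of its underside.
- small_beaker: Loose small glass beaker, 46 mm diameter, 50 mm high, bystander. Origin: centre of its underside.

How it is judged:
By the outcome, as a careful person would: the job done as asked, in the order asked, and still so for the second after the job is handed in, with the robot touching nothing.
It also fails if it takes over 72 s, if anything falls off the work surface, if the arm or the gripper's body presses on something with over 40 N, if the wrist force passes 120 N, or if a joint passes its speed limit or range.

## Robot

A 7-joint arm with a two-finger parallel gripper is mounted at the origin on a cart in front of the work surface, level with it; the furniture and walls round the work are solid. World frame = base frame: x ahead of the robot, y to its left, z up, the work surface at z = 0. Lengths are in m, angles in rad, forces in N, time in s.
With the tool pointing down it reaches from about 0.425 to 0.925 m from the base axis. Payload 6.8 kg.
Tool frame: the origin (TCP) lies at the very end of the fingers, on their centre line; the grasp point (between the pads) lies 19 mm behind it; z points along the fingers, y is the line along which they close (so a half turn about z gives the same grasp; the last joint's range is limited). The gripper opens to 85 mm and grips with 20 to 120 N. Pads are 22 mm wide; open, the fingers measure 114 mm over their backs; the gripper's body (76 mm by 85 mm) begins 54 mm behind the grasp point. The pads swing forward as they close: fully open they stand 13 mm farther back than shut.
Start: joints at [-1.353, 0.477, 0.022, 1.555, -0.011, 1.109, -0.083], TCP at [0.216, 0.64, 0.208] pointing down, gripper open.
Joint ranges: [-2.96, 2.96], [-0.34, 2.1], [-1.41, 1.46], [0.24, 2.44], [-1.37, 4.51], [0.17, 1.92], [-2.96, 2.96]. Speed limits (rad/s): [2.39, 2.39, 3.14, 3.14, 3.14, 3.14, 3.14].

## Interface

Orientations are given as a unit quaternion [w, x, y, z].
In Python, from station import bot gives the robot as it stands. The module is installed in compiled form; this text tells all that it offers.
- The arm moves only by the shell command python3 -m jog 'ROWS' [OPENING] [FORCE]. ROWS is JSON, a list of rows, each a list of 4 numbers: the shift along the tool's x, y, z in cm, then the turn about the tool's z in rad. In form: [[x, y, z, spin], ...]. A call has 1 to 20 rows; each row is the pose to reach, as a shift and turn from the pose commanded when the call began, along the tool's axes at that moment; what a row does not reach only later rows make up. A row lasts 1/12 s, in which the tool goes at most 41.7 mm and 7.16 degrees, less where a joint would pass 70% of its speed; a pose out of reach is approached as far as the arm can. A call with a gripper value outside its range is refused whole. OPENING is the closure, from -1 (fully open) to 1 (shut), set as the call begins (- or left out, the last holds). The fingers move at their own pace and stop on an object; FORCE is the grip in N (left out, the last holds). Time passes only in rows, so rows that repeat a pose let the fingers close. It gives the time, the measured TCP pose, the force, the opening and the grip force at its end, in the units of the state.
- bot.get_obs(): the state, without advancing time (a new reading comes with each control period).
- bot.read_camera(name): name is "side" or "top"; returns a dict with "pixels" (480x640x3 uint8, red, green, blue), "depth" (480x640 float32, m along the optical axis (not along the pixel's ray), 0 where there is no reading), "fovy" (degrees; the focal length in pixels is half the picture's height over the tangent of half this angle, whatever the lens; pixels are square), "cx", "cy" (the principal point, pixels), "distortion" ([k1, k2, p1, p2, k3] as OpenCV has them; the pictures are not rectified), "pose" (4x4, takes a point from camera to world coordinates). Camera axes: x right, y down, z forward; pixel columns grow to the right and rows downward; lengths in m; the calibration is good to about 2 mm. A picture is of the moment at which its call begins.
- bot.hand_in(): hands the job in; it is judged then, once.
The state is a dict: "t": time; "q": joint angles; "joint_vel": joint speeds; "joint_torque": joint torques, N m; "eef_pos": TCP position; "tool_rot": TCP orientation; "contact_force": force on the tool from outside, world axes, zero at the start; "torque": the same for the moment, N m; "gripper_width": opening from 0.0 (shut) to 1.0 (fully open); "grasp_force": force on a finger pad.
Only numpy, scipy, OpenCV 4.12 (cv2) and the standard library are available. Lean on these libraries where they do the work, as an engineer would, in place of code of your own. Each camera call takes 0.05 s, during which the arm holds its last target. There are 200 camera calls.

## Working session

There is one attempt and no reset: what is moved stays moved. The work goes in short steps, Python scripts to look and compute and a shell command to move; the robot and the scene stay as the last step left them, time stands still between calls to the robot, and variables do not carry over. Pictures are saved under pics/ and viewed, at most 12 in all, crops included, and the job is handed in when it is done.

```bash
mkdir -p pics; cat > h.py <<'E'
import numpy as np, cv2
from station import bot
def cam(n): 
    c=bot.read_camera(n); f=240/np.tan(np.radians(c['fovy'])/2)
    c['K']=np.array([[f,0,c['cx']],[0,f,c['cy']],[0,0,1]]); c['D']=np.array(c['distortion'],float); c['pose']=np.array(c['pose']); return c
def ray(c,u,v):
    p=cv2.undistortPoints(np.array([[[u,v]]],float),c['K'],c['D'])[0,0]
    return c['pose'][:3,3], c['pose'][:3,:3]@np.array([p[0],p[1],1])
def plane(c,u,v,z):
    o,d=ray(c,u,v); return o+d*(z-o[2])/d[2]
def dep(c,u,v):
    o,d=ray(c,u,v); return o+d*c['depth'][int(v),int(u)]
def proj(c,P):
    T=np.linalg.inv(c['pose']); r,_=cv2.Rodrigues(T[:3,:3]); return cv2.projectPoints(np.array(P,float).reshape(-1,1,3),r,T[:3,3],c['K'],c['D'])[0].reshape(-1,2)
def save(c,n,box=None,s=1):
    im=c['pixels'][...,::-1]
    if box: im=im[box[1]:box[3],box[0]:box[2]]
    cv2.imwrite('pics/'+n,cv2.resize(np.ascontiguousarray(im),None,fx=s,fy=s,interpolation=cv2.INTER_CUBIC))
E
python3 - <<'E'
from h import *
for n in('side','top'):
    c=cam(n); save(c,n+'0.png'); print(n,c['pose'].round(3).tolist(),c['fovy'],c['D'])
o=bot.get_obs(); print(o)
E
```

```text
side [[0.916, -0.177, 0.359, 0.125], [-0.4, -0.37, 0.839, -0.773], [-0.016, -0.912, -0.41, 0.523], [0.0, 0.0, 0.0, 1.0]] 57.94025119417202 [-0.07220825  0.          0.          0.          0.        ]
top [[-0.019, -0.99, 0.139, 0.358], [-1.0, 0.022, 0.017, 0.054], [-0.02, -0.139, -0.99, 1.162], [0.0, 0.0, 0.0, 1.0]] 57.38466806912241 [-0.02127434  0.          0.          0.          0.        ]
{'t': 0.1, 'q': array([-1.35308183,  0.47772683,  0.02233446,  1.55632409, -0.01153512,
        1.10932084, -0.08309184]), 'joint_vel': array([-3.94468876e-04, -7.65885935e-04, -4.99057712e-04, -1.95129905e-03,
       -1.46153518e-03, -6.94222237e-05,  2.02494956e-03]), 'joint_torque': array([ 4.39950600e-03, -5.97758710e+01,  1.61422905e+00, -2.81956440e+01,
        1.29577535e-02,  4.97450194e-03, -1.65361109e-05]), 'eef_pos': array([0.21587004, 0.63895227, 0.20702854]), 'tool_rot': array([-9.17777078e-05,  1.62177673e-01,  9.86761228e-01, -8.20769668e-04]), 'contact_force': array([-0.52256185, -0.22437273, -0.49332954]), 'torque': array([ 0.0254905 , -0.01501386,  0.01145191]), 'grasp_force': 0.0, 'gripper_width': 1.0047020473162385}
```

View pics/side0.png

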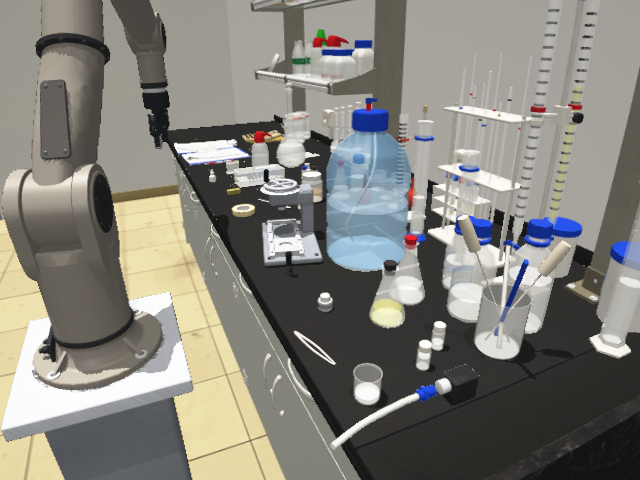

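View pics/top0.png

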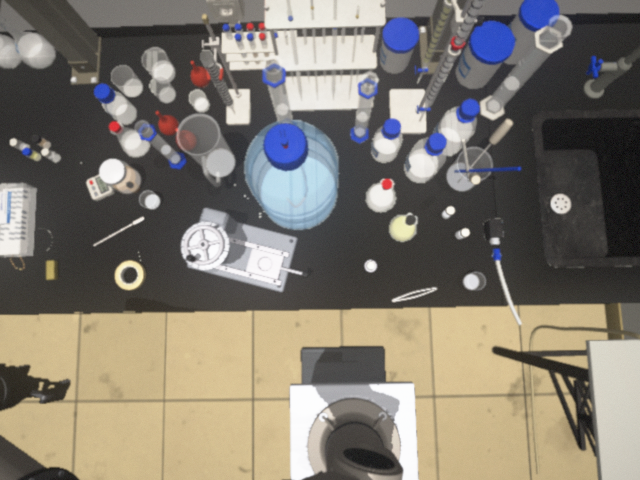

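The side view shows the press at (290,220), holder at (325,301), vials at (424,355) and (439,335), and the beaker at (368,383). The top view shows the wheel at about (205,246), pocket at (266,263), knob at (303,273) and holder at (371,266).

```bash
python3 - <<'E'
from h import *
a=cam('top');b=cam('side')
save(a,'t1.png',(170,200,390,300),3.6); save(b,'s1.png',(220,165,350,320),3.8)
np.savez('c0.npz',a=a['pixels'],b=b['pixels'])
for n,u,v,z in [('hub',205,246,.168),('pocket',266,263,.0275),('knob',303,273,.063),('holder',371,266,.025)]:
    print(n,plane(a,u,v,z).round(4))
for n,u,v,z in [('holder',325,299,.025)]:
    print(n,plane(b,u,v,z).round(4))
E
```

```text
hub [0.4929 0.3355 0.168 ]
pocket [0.4639 0.2146 0.0275]
knob [0.4335 0.1166 0.063 ]
holder [ 0.4506 -0.0579  0.025 ]
holder [ 0.4483 -0.0602  0.025 ]
```

View pics/t1.png

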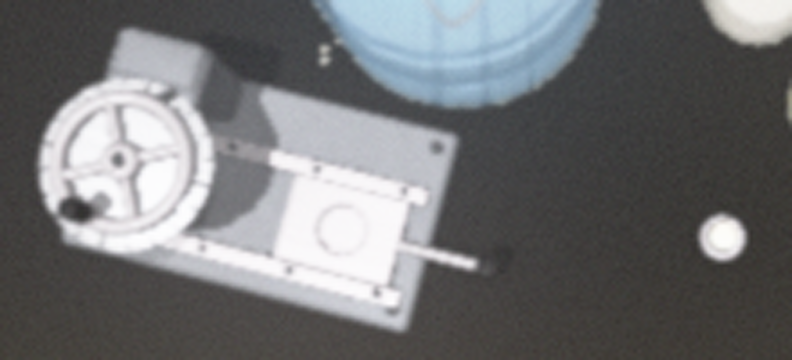

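View pics/s1.png

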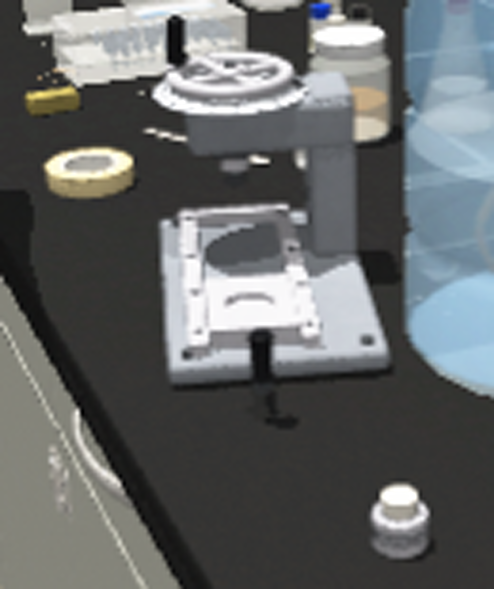

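The crops show, in original pixels: hub at about (202.8,243.7), pocket at (265,263.4), knob top at (305,272.7) and pellet at (370.9,265.6) in top. In side, the knob top is at about (288.4,252.6), hub at (280,184.5) and pellet top at (325,294). The handle is at the front left and the carriage is out.

```bash
cat >> h.py <<'E'
def tri(a,pa,b,pb):
    o1,d1=ray(a,*pa);o2,d2=ray(b,*pb);d1/=np.linalg.norm(d1);d2/=np.linalg.norm(d2)
    s=np.linalg.lstsq(np.c_[d1,-d2],o2-o1,rcond=None)[0]
    p,q=o1+s[0]*d1,o2+s[1]*d2
    return ((p+q)/2).round(4),np.linalg.norm(p-q).round(4)
def tc(x,y): return (170+(x+.5)/3.6-.5,200+(y+.5)/3.6-.5)
def sc(x,y): return (220+(x+.5)/3.8-.5,165+(y+.5)/3.8-.5)
E
python3 - <<'E'
from h import *
a=cam('top');b=cam('side')
for n,t,s,z in [('hub',(118,158),(230,72),.168),('pocket',(342,229),(250,300),.0335),('knob',(487,263),(261,333),.063),('pellet',(723,238),(400,491),.03),('handle',(72,209),(175,18),.201)]:
    print(n,tri(a,tc(*t),b,sc(*s)),plane(a,*tc(*t),z).round(4)[:2],plane(b,*sc(*s),z).round(4)[:2], dep(a,*tc(*t)).round(4),dep(b,*sc(*s)).round(4))
# holder blob: depth cloud from side & top, above table
for n,c,bx in(('top',a,(355,252,388,282)),('side',b,(310,285,342,318))):
    vs,us=np.mgrid[bx[1]:bx[3],bx[0]:bx[2]];P=np.array([dep(c,u,v) for u,v in zip(us.ravel(),vs.ravel())])
    br=c['pixels'][vs.ravel(),us.ravel()].min(1)
    m=(P[:,2]>.012)&(P[:,2]<.06); print(n,m.sum(),P[m].min(0).round(4),P[m].max(0).round(4),P[m].mean(0).round(4),np.percentile(P[m][:,2],[50,80,90,97]).round(4))
# table depth check
    print('table z',np.median(P[~m][:,2]).round(4))
E
```

```text
hub (array([0.498 , 0.3444, 0.1601]), np.float64(0.0039)) [0.4988 0.3416] [0.488  0.3203] [0.4985 0.3411 0.1697] [0.4912 0.33   0.1649]
pocket (array([0.4614, 0.2175, 0.0345]), np.float64(0.0026)) [0.4627 0.2173] [0.4608 0.2198] [0.4629 0.2176 0.0315] [0.4661 0.2354 0.0259]
knob (array([0.4326, 0.1124, 0.062 ]), np.float64(0.0035)) [0.4342 0.1118] [0.4302 0.1107] [0.4341 0.1118 0.0636] [0.4301 0.1106 0.0631]
pellet (array([ 0.4504, -0.0556,  0.0347]), np.float64(0.0003)) [ 0.4509 -0.0561] [ 0.4533 -0.0487] [ 0.4505 -0.0557  0.0341] [ 0.4541 -0.0469  0.0288]
handle (array([0.462 , 0.36  , 0.2019]), np.float64(0.0019)) [0.463  0.3601] [0.462  0.3634] [0.4629 0.3597 0.202 ] [0.4623 0.3644 0.2007]
top 118 [ 0.4377 -0.0688  0.0146] [ 0.467  -0.0398  0.0367] [ 0.4514 -0.0541  0.0267] [0.0247 0.0337 0.0348 0.0362]
table z 0.0007
side 168 [ 0.4343 -0.0743  0.0122] [ 0.4638 -0.0416  0.0346] [ 0.4473 -0.0624  0.0232] [0.0218 0.031  0.0322 0.033 ]
table z -0.0007
```

```bash
cat >> h.py <<'E'
def d2t(x,y,z):
    o=bot.get_obs(); w,a,b,c=o['tool_rot']; p=o['eef_pos']
    from scipy.spatial.transform import Rotation as R
    r=R.from_quat([a,b,c,w]); print('t',round(o['t'],2),'p',p.round(4),'F',o['contact_force'].round(1),'w',round(o['gripper_width'],3),'tilt',r.as_matrix()[:,2].round(4),'ty',r.as_matrix()[:,1].round(3),'shift cm',(r.inv().apply(np.array([x,y,z])-p)*100).round(2))
E
python3 -m jog '[[-24.5,-27.5,-7.5,0],[-24.5,-27.5,-7.5,0],[-24.5,-27.5,-7.5,0],[-24.5,-27.5,-7.5,0],[-24.5,-27.5,-7.5,0],[-24.5,-27.5,-7.5,0],[-24.5,-27.5,-7.5,0],[-24.5,-27.5,-7.5,0],[-24.5,-27.5,-7.5,0],[-24.5,-27.5,-7.5,0],[-44.5,-58.3,8.7,0],[-44.5,-58.3,8.7,0],[-44.5,-58.3,8.7,0],[-44.5,-58.3,8.7,0],[-44.5,-58.3,8.7,0],[-44.5,-58.3,8.7,0],[-44.5,-58.3,8.7,0],[-44.5,-58.3,8.7,0],[-44.5,-58.3,8.7,0],[-44.5,-58.3,8.7,0]]'
python3 -c "
from h import *
d2t(.4505,-.056,.07)"
```

```text
t: 1.97
eef_pos: [0.451, -0.0588, 0.1199]
tool_rot: [0.0, 0.164, 0.987, -0.001]
contact_force: [-0.2, 1.0, 0.3]
gripper_width: 0.999
grasp_force: 0.0
t 1.97 p [ 0.451  -0.0588  0.1199] F [-0.2  1.   0.3] w 0.999 tilt [-0.     -0.0013 -1.    ] ty [ 0.323  0.946 -0.001] shift cm [0.14 0.26 4.99]
```

```bash
python3 -m jog '[[0,0,5,0],[0,0,7,0],[0,0,7,0],[0,0,7,0]]' >/dev/null
python3 - <<'E'
from h import *
d2t(.4505,-.056,.007)
b=cam('side');a=cam('top');save(b,'s2.png',(265,230,385,330),5)
E
```

```text
t 2.3 p [ 0.45   -0.0554  0.0503] F [0.3 0.2 0.7] w 1.0 tilt [-3.4e-03 -6.0e-04 -1.0e+00] ty [ 0.32   0.947 -0.002] shift cm [-0.08 -0.03  4.33]
```

View pics/s2.png

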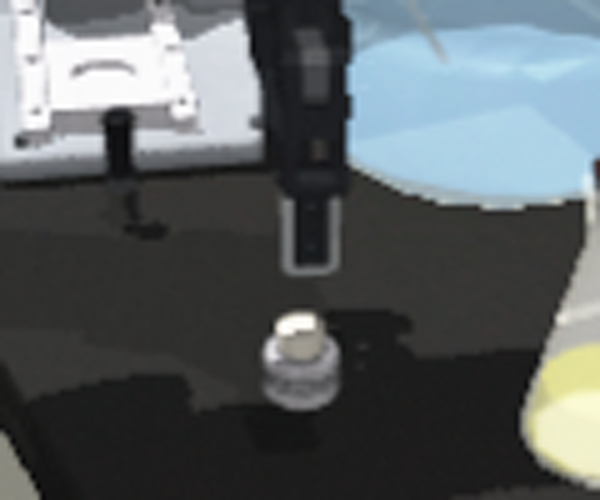

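The near finger lines up with the holder at crop (301,355), allowing for the tool yaw, so I'll descend and grip.

```bash
python3 -m jog '[[-0.05,0,2.5,0],[-0.05,0,4.3,0],[-0.05,0,4.3,0],[-0.05,0,4.3,0]]'; python3 -m jog '[[0,0,0,0],[0,0,0,0],[0,0,0,0],[0,0,0,0],[0,0,0,0],[0,0,0,0],[0,0,0,0],[0,0,0,0],[0,0,0,0],[0,0,0,0]]' 1 40;  python3 -m jog '[[0,0,-4,0],[0,0,-7,0],[0,0,-7,0],[0,0,-7,0]]'
python3 - <<'E'
from h import *
d2t(.4628,.2175,.09)
b=cam('side');a=cam('top');save(b,'s3.png',(275,210,375,310),6)
E
```

```text
t: 2.73
eef_pos: [0.4522, -0.0551, 0.0091]
tool_rot: [0.001, 0.162, 0.987, 0.0]
contact_force: [0.5, 0.1, -0.1]
gripper_width: 0.999
grasp_force: 0.0
t: 3.57
eef_pos: [0.4526, -0.0607, 0.0109]
tool_rot: [0.002, 0.165, 0.986, -0.001]
contact_force: [-10.6, -14.0, 45.8]
gripper_width: -0.0
grasp_force: 24.0
t: 3.9
eef_pos: [0.4528, -0.0553, 0.0793]
tool_rot: [0.002, 0.162, 0.987, 0.001]
contact_force: [0.0, -0.1, 0.3]
gripper_width: 0.001
grasp_force: 0.0
t 3.9 p [ 0.4528 -0.0553  0.0793] F [ 0.  -0.1  0.3] w 0.001 tilt [ 3.7e-03  7.0e-04 -1.0e+00] ty [0.32  0.947 0.002] shift cm [ 7.78 26.16 -1.05]
```

View pics/s3.png

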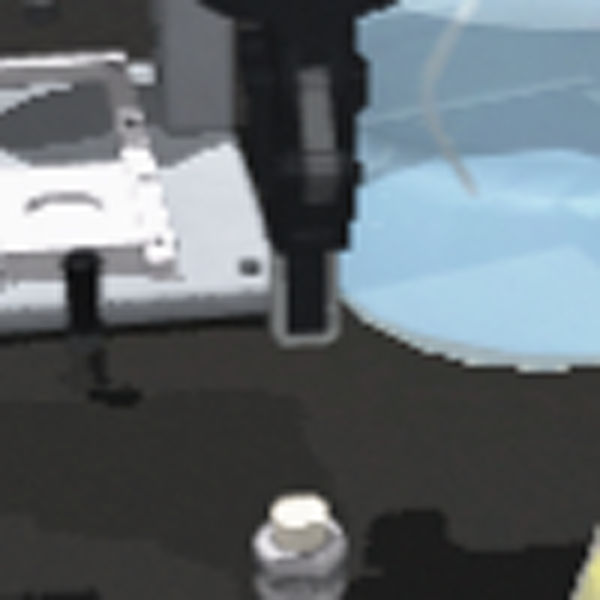

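The grip failed: the fingers are shut and the holder still stands at crop (300,540). I'll back off, open and measure again.

```bash
python3 -m jog '[[-1,8,-4,0],[-1,12,-4,0],[-1,14,-4,0],[-1,14,-4,0],[-1,14,-4,0],[-1,14,-4,0]]' -1
python3 - <<'E'
from h import *
a=cam('top');b=cam('side')
save(a,'t4.png',(340,235,410,295),6)
for n,c,bx in(('top',a,(355,245,395,285)),('side',b,(300,280,350,325))):
    vs,us=np.mgrid[bx[1]:bx[3],bx[0]:bx[2]];P=np.array([dep(c,u,v) for u,v in zip(us.ravel(),vs.ravel())])
    for lo in(.008,.028):
        m=(P[:,2]>lo)&(P[:,2]<.06)&(abs(P[:,0]-.45)<.04)&(abs(P[:,1]+.056)<.04)
        print(n,m.sum(),P[m].min(0).round(4),P[m].max(0).round(4),P[m].mean(0).round(4),us.ravel()[m].mean(),vs.ravel()[m].mean())
E
```

```text
t: 4.5
eef_pos: [0.5051, 0.0752, 0.1166]
tool_rot: [-0.001, 0.161, 0.987, -0.001]
contact_force: [-0.3, -0.8, -0.7]
gripper_width: 0.845
grasp_force: 0.0
top 127 [ 0.4154 -0.0692  0.0082] [ 0.4667 -0.0252  0.0367] [ 0.4505 -0.0537  0.0256] 369.38582677165357 266.0551181102362
top 47 [ 0.4374 -0.0624  0.0287] [ 0.4604 -0.0466  0.0367] [ 0.4513 -0.0546  0.0333] 370.0 265.51063829787233
side 196 [ 0.4333 -0.0729  0.0081] [ 0.4656 -0.0409  0.034 ] [ 0.4471 -0.0627  0.0215] 324.9948979591837 301.1275510204082
side 50 [ 0.4403 -0.067   0.0282] [ 0.4606 -0.0469  0.034 ] [ 0.4493 -0.0579  0.0315] 324.98 295.74
```

View pics/t4.png

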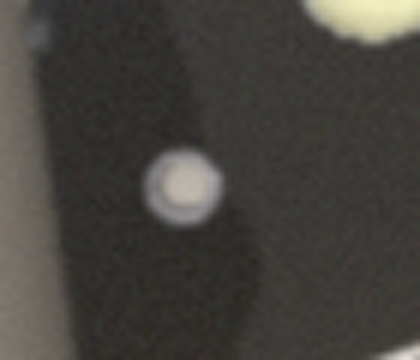

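```bash
python3 - <<'E'
from h import *
b=cam('side');a=cam('top')
print('shut proj',proj(b,[.4528,-.0553,.0793]),'seen 325.8,267.2')
for off in(.0425,.05,.057): 
  for z in(.0503,.0633): print(off,z,proj(b,np.array([.45,-.0554,z])-off*np.array([.32,.947,0])))
print('seen 327.2,284.4')
print(proj(b,[.4507,-.055,.034]),'pellet top seen 325,294', plane(a,370.2,265.7,.022),plane(a,370.7,265.0,.034))
print(bot.get_obs()['gripper_width'])
E
python3 -m jog '[[0,0,0,0]]' -1
```

```text
shut proj [[325.8266631  275.15570974]] seen 325.8,267.2
0.0425 0.0503 [[326.89652901 298.2949257 ]]
0.0425 0.0633 [[326.86455019 292.77997697]]
0.05 0.0503 [[327.29987676 300.30046073]]
0.05 0.0633 [[327.27034344 294.75585649]]
0.057 0.0503 [[327.68199011 302.20038864]]
0.057 0.0633 [[327.65481853 296.6279224 ]]
seen 327.2,284.4
[[324.99867202 293.93861804]] pellet top seen 325,294 [ 0.45167563 -0.05614863  0.022     ] [ 0.45246722 -0.05633532  0.034     ]
0.9994305560260488
t: 4.78
eef_pos: [0.5051, 0.0725, 0.1174]
tool_rot: [-0.001, 0.163, 0.987, -0.0]
contact_force: [-0.1, -0.1, 0.0]
gripper_width: 1.001
grasp_force: 0.0
```

The images put the real fingertips roughly 20 mm higher than the reported TCP, so the fingers closed on top of the pellet. I'll check this by touching free bench with shut fingers.

```bash
python3 -m jog '[[0,-4.5,4,0],[0,-4.5,8,0],[0,-4.5,11.2,0],[0,-4.5,11.2,0],[0,-4.5,11.2,0],[0,-4.5,11.2,0],[0,-4.5,11.2,0],[0,-4.5,11.2,0]]' 1 40
python3 - <<'E'
from h import *
d2t(.4906,.03,.002)
b=cam('side');save(b,'s5.png',(260,200,380,300),5)
E
for i in 1 2; do :; done
python3 -m jog '[[0,0,0.4,0],[0,0,0.4,0]]' | grep -E "eef|cont"
python3 -m jog '[[0,0,0.4,0],[0,0,0.4,0]]' | grep -E "eef|cont"
```

```text
t: 5.45
eef_pos: [0.4934, 0.0322, 0.0082]
tool_rot: [0.002, 0.162, 0.987, 0.001]
contact_force: [0.8, 0.8, -0.3]
gripper_width: -0.0
grasp_force: 0.0
t 5.45 p [0.4934 0.0322 0.0082] F [ 0.8  0.8 -0.3] w -0.0 tilt [ 0.0043  0.0014 -1.    ] ty [0.319 0.948 0.003] shift cm [ 0.2  -0.3   0.61]
eef_pos: [0.4918, 0.0319, 0.0023]
contact_force: [-0.4, 0.5, 0.9]
eef_pos: [0.4911, 0.0315, -0.0025]
contact_force: [-1.3, -0.5, -0.4]
```

View pics/s5.png

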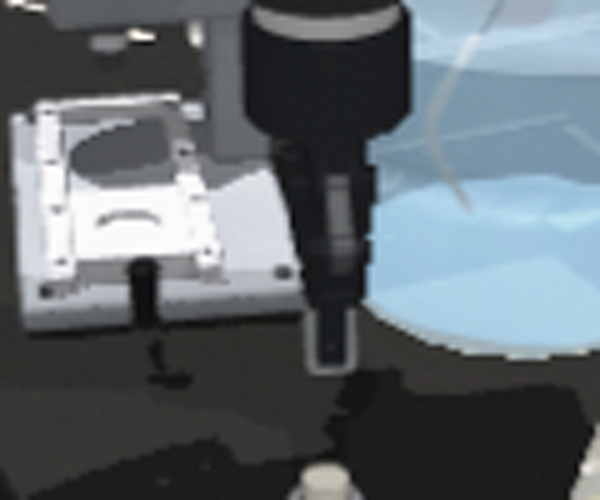

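The shut fingertip is at crop (330,372) with a shadow gap below it, so it is still clear of the bench. I'll continue down until it touches.

```bash

python3 -m jog '[[0,0,0.4,0],[0,0,0.4,0]]' | grep -E "eef|cont"
python3 -m jog '[[0,0,0.3,0],[0,0,0.3,0]]' | grep -E "eef|cont"
python3 -m jog '[[0,0,0.3,0],[0,0,0.3,0]]' | grep -E "eef|cont"
python3 -m jog '[[0,0,0.3,0],[0,0,0.3,0]]' | grep -E "eef|cont"
```

```text
eef_pos: [0.491, 0.0313, -0.0067]
contact_force: [0.7, 0.3, 0.4]
eef_pos: [0.491, 0.0313, -0.0096]
contact_force: [-0.1, -0.1, -0.1]
eef_pos: [0.4911, 0.0313, -0.0125]
contact_force: [0.2, 0.3, -0.3]
eef_pos: [0.4912, 0.0314, -0.0155]
contact_force: [-0.3, -0.4, -0.1]
```

```bash

python3 -m jog '[[0,0,0.2,0],[0,0,0.2,0]]' | grep -E "eef|cont"
python3 -m jog '[[0,0,0.2,0],[0,0,0.2,0]]' | grep -E "eef|cont"
python3 -m jog '[[0,0,0.2,0],[0,0,0.2,0]]' | grep -E "eef|cont"
python3 -m jog '[[0,0,0.2,0],[0,0,0.2,0]]' | grep -E "eef|cont"
```

```text
eef_pos: [0.4912, 0.0314, -0.0174]
contact_force: [0.2, 0.1, -0.3]
eef_pos: [0.4913, 0.0314, -0.0193]
contact_force: [-0.2, -0.4, 0.5]
eef_pos: [0.4912, 0.0314, -0.0214]
contact_force: [-0.5, -1.1, 0.3]
eef_pos: [0.4915, 0.0314, -0.0232]
contact_force: [-0.6, -0.2, 0.5]
```

```bash

python3 -m jog '[[0,0,0.15,0],[0,0,0.15,0]]' | grep -E "eef|cont"
python3 -m jog '[[0,0,0.15,0],[0,0,0.15,0]]' | grep -E "eef|cont"
python3 -m jog '[[0,0,0.15,0],[0,0,0.15,0]]' | grep -E "eef|cont"
python3 - <<'E'
from h import *
b=cam('side'); im=b['pixels'][270:300,315:340].min(2); 
m=(im>120); print([(int(v)+270,int(u)+315) for v,u in np.argwhere(m)][-6:])
print(proj(b,[.4914-.005,.0314-.0137,0.0]))
E
```

```text
eef_pos: [0.4915, 0.0314, -0.0234]
contact_force: [-4.6, -0.1, 19.8]
eef_pos: [0.4916, 0.0315, -0.0235]
contact_force: [-10.9, 0.3, 42.4]
eef_pos: [0.4916, 0.0315, -0.0236]
contact_force: [-15.8, -0.3, 64.0]
[(299, 325), (299, 326), (299, 327), (299, 328), (299, 330), (299, 331)]
[[326.02387357 287.98075512]]
```

Contact comes at reported z = -0.0233, so the true tip is 23.3 mm behind the stated TCP. I'll retry the grasp with that correction.

```bash
python3 -m jog '[[0,0,-4,0],[0,0,-8,0],[0,0,-8,0],[0,0,-8,0],[0,0,-8,0]]' -1; python3 -c "
from h import *
d2t(.451,-.0558,.05)"
```

```text
t: 8.13
eef_pos: [0.4911, 0.0317, 0.0523]
tool_rot: [-0.0, 0.162, 0.987, 0.0]
contact_force: [-1.1, 0.6, -1.3]
gripper_width: 0.709
grasp_force: 0.0
t 8.13 p [0.4911 0.0317 0.0523] F [-1.1  0.6 -1.3] w 0.709 tilt [ 0.e+00  4.e-04 -1.e+00] ty [0.32  0.948 0.   ] shift cm [ 1.   -9.57  0.23]
```

```bash
python3 -m jog '[[0.5,-4,0,0],[1,-8,0,0],[1,-9.6,0.2,0],[1,-9.6,0.2,0],[1,-9.6,0.2,0]]' | grep eef; python3 -c "
from h import *
d2t(.451,-.0558,-.018)"
```

```text
eef_pos: [0.4498, -0.0571, 0.0493]
t 8.55 p [ 0.4498 -0.0571  0.0493] F [1.5 1.4 0.8] w 0.995 tilt [-2.7e-03 -2.0e-04 -1.0e+00] ty [ 0.322  0.947 -0.001] shift cm [-0.09  0.17  6.72]
```

```bash
python3 -m jog '[[0,0,3,0],[0,0,5,0],[0,0,6.8,0],[0,0,6.8,0],[0,0,6.8,0],[0,0,6.8,0]]' | grep -E "eef|cont"; python3 -c "
from h import *
d2t(.451,-.0558,-.018)"
python3 -m jog '[[0,0,0,0],[0,0,0,0],[0,0,0,0],[0,0,0,0],[0,0,0,0],[0,0,0,0],[0,0,0,0],[0,0,0,0]]' 1 40
```

```text
eef_pos: [0.4517, -0.0557, -0.0174]
contact_force: [-0.1, 0.4, -0.1]
t 9.05 p [ 0.4517 -0.0557 -0.0174] F [-0.1  0.4 -0.1] w 1.003 tilt [-0.e+00  1.e-04 -1.e+00] ty [0.319 0.948 0.   ] shift cm [ 0.06 -0.03  0.06]
t: 9.72
eef_pos: [0.4515, -0.0562, -0.0169]
tool_rot: [0.0, 0.162, 0.987, 0.0]
contact_force: [-0.9, 0.7, 8.6]
gripper_width: 0.356
grasp_force: 38.9
```

```bash
python3 -m jog '[[0,0,-3,0],[0,0,-6,0],[0,0,-8.7,0],[1,3.5,-8.7,0],[2,7,-8.7,0],[3,10.5,-8.7,0],[4,14,-8.7,0],[5,17.5,-8.7,0],[6,21,-8.7,0],[7,24.5,-8.7,0],[7.7,26.3,-8.7,0],[7.7,26.3,-8.7,0],[7.7,26.3,-8.7,0],[7.7,26.3,-7,0],[7.7,26.3,-6,0],[7.7,26.3,-6,0],[7.7,26.3,-6,0]]'
python3 - <<'E'
from h import *
d2t(.4628,.2175,.043)
b=cam('side');a=cam('top');A=b['pixels'][220:280,235:315];B=a['pixels'][225:300,225:325]
A=cv2.resize(A,None,fx=7,fy=7,interpolation=2)
cv2.imwrite('pics/s6.png',A[...,::-1])
E
```

```text
t: 11.13
eef_pos: [0.4618, 0.2157, 0.0419]
tool_rot: [-0.001, 0.163, 0.987, -0.001]
contact_force: [0.5, -0.6, -2.5]
gripper_width: 0.348
grasp_force: 41.2
t 11.13 p [0.4618 0.2157 0.0419] F [ 0.5 -0.6 -2.5] w 0.348 tilt [-0.0018 -0.0016 -1.    ] ty [ 0.322  0.947 -0.002] shift cm [-0.04  0.2  -0.11]
```

View pics/s6.png

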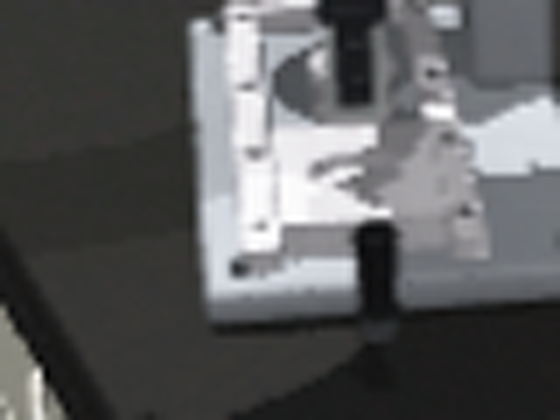

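The holder hangs upright in the fingers at crop (355,100), just above the pocket at (345,170). I'll lower it in steps and watch the force.

```bash
python3 -m jog '[[0,0,1,0],[0,0,2.2,0],[0,0,2.2,0],[0,0,2.2,0],[0,0,2.2,0]]'|grep -E "eef|cont"; python3 -c "
from h import *
d2t(.4625,.2175,.0106)"
```

```text
eef_pos: [0.4623, 0.2173, 0.0201]
contact_force: [-0.6, 0.2, -2.2]
t 11.65 p [0.4623 0.2173 0.0201] F [-0.6  0.2 -2.2] w 0.347 tilt [-5.e-04 -4.e-04 -1.e+00] ty [ 0.32   0.947 -0.001] shift cm [-0.01  0.03  0.95]
```

```bash
for r in 1; do :; done
python3 -m jog '[[0,0,0.3,0],[0,0,0.3,0],[0,0,0.3,0]]'|grep -E "eef|cont"
python3 -m jog '[[0,0,0.2,0],[0,0,0.2,0]]'|grep -E "eef|cont"
python3 -m jog '[[0,0,0.2,0],[0,0,0.2,0]]'|grep -E "eef|cont"
```

```text
eef_pos: [0.4624, 0.2175, 0.0174]
contact_force: [0.5, -0.9, -2.8]
eef_pos: [0.4624, 0.2175, 0.0153]
contact_force: [-0.2, -0.2, -2.1]
eef_pos: [0.4622, 0.2174, 0.0131]
contact_force: [0.2, 1.0, -2.3]
```

```bash

python3 -m jog '[[0,0,0.15,0],[0,0,0.15,0]]'|grep -E "eef|cont"
python3 -m jog '[[0,0,0.15,0],[0,0,0.15,0]]'|grep -E "eef|cont"
```

```text
eef_pos: [0.4623, 0.2174, 0.0117]
contact_force: [0.2, -0.8, -2.6]
eef_pos: [0.4625, 0.2176, 0.0107]
contact_force: [-0.8, -0.4, 1.6]
```

```bash

python3 -m jog '[[0,0,0,0],[0,0,0,0],[0,0,0,0],[0,0,0,0],[0,0,-3,0],[0,0,-6.5,0],[0,0,-6.5,0],[0,0,-6.5,0]]' -1|grep -E "t:|eef|cont|wid"
python3 -m jog '[[0,-4,0,0],[-0.5,-8,0,0],[-0.8,-12,0,0],[-0.8,-14.1,0,0],[-0.8,-14.1,0,0],[-0.8,-14.1,0,0],[-0.8,-14.1,0,0]]' 1|grep -E "t:|eef|cont|wid"
python3 - <<'E'
from h import *
a=cam('top');b=cam('side'); save(b,'s7.png',(235,205,315,265),8)
d2t(.4252,.0812,.019)
vs,us=np.mgrid[252:275,255:277];P=np.array([dep(a,u,v) for u,v in zip(us.ravel(),vs.ravel())])
m=P[:,2]>.0545;print(m.sum(),P[m].mean(0).round(4),P[m].max(0));m=P[:,2]>.043;print(m.sum(),P[m].mean(0).round(4))
E
```

```text
t: 13.23
eef_pos: [0.4637, 0.2183, 0.077]
tool_rot: [0.001, 0.162, 0.987, 0.002]
contact_force: [-0.3, -0.8, -0.1]
gripper_width: 0.998
t: 13.82
eef_pos: [0.425, 0.082, 0.075]
tool_rot: [-0.0, 0.162, 0.987, 0.0]
contact_force: [-0.3, 0.5, 0.3]
gripper_width: 0.008
t 13.92 p [0.4252 0.0826 0.0751] F [ 1.3 -0.3 -0.3] w 0.001 tilt [ 1.e-04  1.e-04 -1.e+00] ty [0.318 0.948 0.   ] shift cm [-0.04 -0.13  5.61]
52 [0.4608 0.2153 0.0817] [0.47677862 0.22795377 1.16176673]
128 [0.461  0.2161 0.0627]
```

View pics/s7.png

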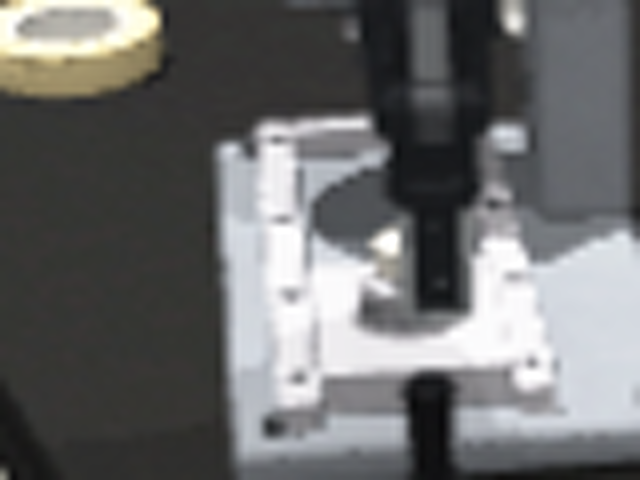

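The holder sits upright in the pocket at crop (415,290), behind the shut finger. Next I'll lower the fingers behind the knob and push.

```bash

python3 -m jog '[[0,-0.1,3,0],[0,-0.1,5.6,0],[0,-0.1,5.6,0],[0,-0.1,5.6,0],[0,-0.1,5.6,0]]'|grep -E "t:|eef|cont"
python3 -m jog '[[0.05,0.5,0,0],[0.1,1,0,0],[0.1,1.5,0,0],[0.1,2,0,0],[0.15,3,0,0]]'|grep -E "t:|eef|cont"
python3 -m jog '[[0,0.8,0,0],[0.1,1.6,0,0],[0.1,2.4,0,0],[0.15,3.2,0,0],[0.2,4,0,0],[0.25,4.8,0,0],[0.3,5.6,0,0],[0.35,6.4,0,0],[0.4,7.2,0,0],[0.4,8,0,0],[0.4,8,0,0]]'|grep -E "t:|eef|cont"
```

```text
t: 14.33
eef_pos: [0.4251, 0.0808, 0.02]
tool_rot: [0.0, 0.162, 0.987, 0.0]
contact_force: [0.1, 0.0, 0.2]
t: 14.75
eef_pos: [0.4328, 0.1089, 0.0198]
tool_rot: [0.0, 0.163, 0.987, -0.0]
contact_force: [-1.2, -3.5, 2.9]
t: 15.67
eef_pos: [0.4551, 0.1889, 0.0194]
tool_rot: [0.0, 0.161, 0.987, 0.001]
contact_force: [0.8, 0.7, 0.4]
```

```bash

python3 -m jog '[[0.05,0.7,0,0],[0.1,1.4,0,0],[0.1,2.0,0,0],[0.1,2,0,0]]'|grep -E "t:|eef|cont"
python3 -m jog '[[0,0.3,0,0],[0,0.4,0,0]]'|grep -E "eef|cont"
python3 -m jog '[[0,0.2,0,0],[0,0.3,0,0]]'|grep -E "eef|cont"
python3 -m jog '[[0,0.15,0,0],[0,0.2,0,0]]'|grep -E "eef|cont"
```

```text
t: 16.0
eef_pos: [0.4603, 0.2075, 0.0194]
tool_rot: [0.0, 0.161, 0.987, 0.001]
contact_force: [-0.3, -0.0, -0.9]
eef_pos: [0.461, 0.2096, 0.0193]
contact_force: [-1.3, -1.4, 1.5]
eef_pos: [0.4618, 0.2122, 0.0193]
contact_force: [-1.4, -1.5, 1.4]
eef_pos: [0.4625, 0.2142, 0.0193]
contact_force: [-3.0, -1.9, 0.3]
```

```bash

python3 -m jog '[[0,0.15,0,0],[0,0.2,0,0]]'|grep -E "eef|cont"
python3 -m jog '[[0,0.15,0,0],[0,0.2,0,0]]'|grep -E "eef|cont"
python3 -m jog '[[0,0.15,0,0],[0,0.2,0,0]]'|grep -E "eef|cont"
```

```text
eef_pos: [0.4627, 0.2151, 0.0192]
contact_force: [-3.3, -4.1, 1.9]
eef_pos: [0.4627, 0.2152, 0.0191]
contact_force: [-5.5, -9.4, 6.8]
eef_pos: [0.4626, 0.2153, 0.019]
contact_force: [-6.8, -14.0, 11.0]
```

The carriage is against the stop: position stuck and force rising to 14 N, where I expected it. Now I'll back off, rise and go over the handle.

```bash

python3 -m jog '[[0,-1.5,0,0],[0,-3,0,0],[0,-3,-4,0],[0,-3,-8,0],[0,-3,-12,0],[0,-3,-16,0],[0,-3,-19,0],[0,-3,-19,0],[0,-3,-19,0]]'|grep -E "t:|eef|cont"
python3 -c "
from h import *
d2t(.4625,.3601,.205)
a=cam('top');b=cam('side')
save(b,'s8.png',(250,165,330,255),6)
for n,t in [('hub',(118,158)),('handle',(72,209))]: print(plane(a,*tc(*t),.168 if n=='hub' else .201))
print(proj(b,[[.4986,.3422,.168],[.4625,.3601,.201],[.4986,.3422,.0775],[.4986,.3422,.0615]]))"
```

```text
t: 17.75
eef_pos: [0.4565, 0.1919, 0.2113]
tool_rot: [0.002, 0.162, 0.987, 0.002]
contact_force: [1.3, -0.0, -1.2]
t 17.75 p [0.4565 0.1919 0.2113] F [ 1.3 -0.  -1.2] w 0.004 tilt [ 0.0041  0.0044 -1.    ] ty [0.32  0.947 0.005] shift cm [ 4.82 16.12  0.71]
[0.49877796 0.34158067 0.168     ]
[0.46299102 0.36005316 0.201     ]
[[281.15816283 180.99509945]
 [266.21978341 169.62827382]
 [282.64843291 211.13989207]
 [282.90539706 216.29177001]]
```

View pics/s8.png

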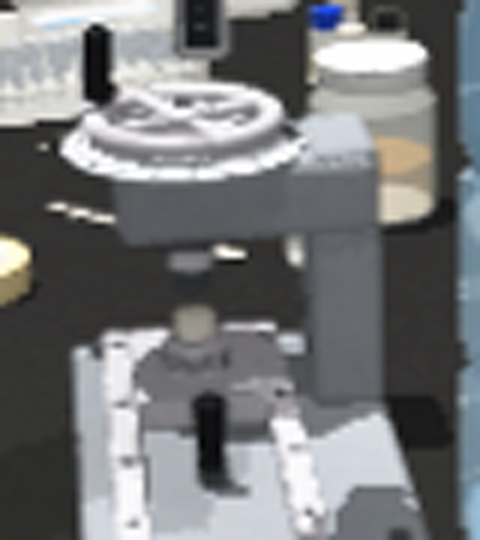

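The pellet stands at crop (195,310), directly under the ram foot at (190,265), and the handle top is at (97,28). I'll move over the handle.

```bash

python3 -m jog '[[1,4,0,0],[2,8,0,0],[3,12,0,0],[4.8,16.1,0,0],[4.8,16.1,0,0],[4.8,16.1,0,0],[4.8,16.1,0,0],[4.8,16.1,0,0]]' -1 50|grep -E "t:|eef|cont"
python3 -c "
from h import *
d2t(.4627,.3601,.149)"
```

```text
t: 18.52
eef_pos: [0.4614, 0.357, 0.2083]
tool_rot: [-0.0, 0.163, 0.987, -0.001]
contact_force: [-0.9, -0.5, -0.7]
t 18.52 p [0.4614 0.357  0.2083] F [-0.9 -0.5 -0.7] w 0.999 tilt [-0.0011 -0.0021 -1.    ] ty [ 0.322  0.947 -0.002] shift cm [-0.03  0.35  5.93]
```

```bash

python3 -m jog '[[0,0.1,2,0],[0,0.1,4,0],[0,0.1,5.9,0],[0,0.1,5.9,0],[0,0.1,5.9,0],[0,0.1,5.9,0]]' |grep -E "t:|eef|cont"
python3 -m jog '[[0,0,0,0],[0,0,0,0],[0,0,0,0],[0,0,0,0],[0,0,0,0],[0,0,0,0],[0,0,0,0],[0,0,0,0],[0,0,0,0],[0,0,0,0]]' 1 50|grep -E "t:|eef|cont|wid|gras"
python3 -c "
from h import *
d2t(.4627,.3601,.149)"
```

```text
t: 19.02
eef_pos: [0.4624, 0.3595, 0.1514]
tool_rot: [0.0, 0.163, 0.987, 0.0]
contact_force: [0.1, 0.3, 0.4]
t: 19.85
eef_pos: [0.4622, 0.3623, 0.1512]
tool_rot: [0.001, 0.162, 0.987, 0.002]
contact_force: [0.9, 5.1, 1.0]
gripper_width: 0.158
grasp_force: 48.8
t 19.85 p [0.4622 0.3623 0.1512] F [0.9 5.1 1. ] w 0.158 tilt [ 0.002   0.0031 -1.    ] ty [0.319 0.948 0.004] shift cm [-0.12 -0.2   0.22]
```

```bash
python3 - <<'E'
import numpy as np
P=lambda a:4*np.array([np.cos(a),np.sin(a)])
off=np.array([.1,.27])
print([ (round(a,2),*(P(a)-P(.15)+off).round(2)) for a in np.arange(.15,1.26,.1)])
for a in np.arange(1.25,4.3,.08): print(round(a,2),(P(a+.04)-P(a)).round(2),(P(a+.08)-P(a)).round(2))
E
```

```text
[(np.float64(0.15), np.float64(0.1), np.float64(0.27)), (np.float64(0.25), np.float64(0.02), np.float64(0.66)), (np.float64(0.35), np.float64(-0.1), np.float64(1.04)), (np.float64(0.45), np.float64(-0.25), np.float64(1.41)), (np.float64(0.55), np.float64(-0.44), np.float64(1.76)), (np.float64(0.65), np.float64(-0.67), np.float64(2.09)), (np.float64(0.75), np.float64(-0.93), np.float64(2.4)), (np.float64(0.85), np.float64(-1.22), np.float64(2.68)), (np.float64(0.95), np.float64(-1.53), np.float64(2.93)), (np.float64(1.05), np.float64(-1.86), np.float64(3.14)), (np.float64(1.15), np.float64(-2.22), np.float64(3.32)), (np.float64(1.25), np.float64(-2.59), np.float64(3.47))]
1.25 [-0.15  0.05] [-0.31  0.09]
1.33 [-0.16  0.04] [-0.31  0.06]
1.41 [-0.16  0.02] [-0.32  0.04]
1.49 [-0.16  0.01] [-0.32  0.01]
1.57 [-0.16 -0.  ] [-0.32 -0.01]
1.65 [-0.16 -0.02] [-0.32 -0.04]
1.73 [-0.16 -0.03] [-0.31 -0.06]
1.81 [-0.15 -0.04] [-0.31 -0.09]
1.89 [-0.15 -0.05] [-0.3  -0.11]
1.97 [-0.15 -0.07] [-0.29 -0.14]
2.05 [-0.14 -0.08] [-0.28 -0.16]
2.13 [-0.13 -0.09] [-0.26 -0.18]
2.21 [-0.13 -0.1 ] [-0.2
[... 162 characters left out ...]
0.15 -0.28]
2.69 [-0.07 -0.15] [-0.13 -0.29]
2.77 [-0.06 -0.15] [-0.1 -0.3]
2.85 [-0.04 -0.15] [-0.08 -0.31]
2.93 [-0.03 -0.16] [-0.05 -0.32]
3.01 [-0.02 -0.16] [-0.03 -0.32]
3.09 [-0.01 -0.16] [-0.   -0.32]
3.17 [ 0.01 -0.16] [ 0.02 -0.32]
3.25 [ 0.02 -0.16] [ 0.05 -0.32]
3.33 [ 0.03 -0.16] [ 0.07 -0.31]
3.41 [ 0.05 -0.15] [ 0.1 -0.3]
3.49 [ 0.06 -0.15] [ 0.12 -0.3 ]
3.57 [ 0.07 -0.14] [ 0.14 -0.29]
3.65 [ 0.08 -0.14] [ 0.17 -0.27]
3.73 [ 0.09 -0.13] [ 0.19 -0.26]
3.81 [ 0.1  -0.12] [ 0.21 -0.24]
3.89 [ 0.11 -0.12] [ 0.23 -0.23]
3.97 [ 0.12 -0.11] [ 0.24 -0.21]
4.05 [ 0.13 -0.1 ] [ 0.26 -0.19]
4.13 [ 0.14 -0.09] [ 0.27 -0.17]
4.21 [ 0.14 -0.07] [ 0.29 -0.14]
4.29 [ 0.15 -0.06] [ 0.3  -0.12]
```

```bash
cat > an.py <<'E'
import re,numpy as np
H=np.array([.498,.3438]); txt=open('crank.log').read()
T=re.findall(r't: ([\d.]+)\neef_pos: \[(.*?)\].*?contact_force: \[(.*?)\]',txt,re.S)
for t,p,f in T:
    p=np.array(eval(f'[{p}]'));f=np.array(eval(f'[{f}]'));r=p[:2]-H;R=np.hypot(*r)
    a=(2.815-np.arctan2(r[1],r[0]))%(2*np.pi);u=r/R;tg=np.array([u[1],-u[0]])
    print(t,'alpha %.3f R %.4f Ftan %.1f Frad %.1f Fz %.1f z %.4f'%(a,R,-f[:2]@tg,f[:2]@u,f[2],p[2]))
E
python3 -m jog '[[0.1,0.27,0,0],[0.02,0.66,0,0],[-0.1,1.04,0,0],[-0.25,1.41,0,0],[-0.44,1.76,0,0],[-0.67,2.09,0,0]]' >>crank.log
python3 -m jog '[[-0.26,0.31,0,0],[-0.55,0.59,0,0],[-0.86,0.84,0,0]]' >>crank.log
python3 an.py
```

```text
20.35 alpha 0.605 R 0.0394 Ftan 7.7 Frad -2.7 Fz 11.7 z 0.1511
20.6 alpha 0.903 R 0.0388 Ftan 6.1 Frad -4.6 Fz 11.9 z 0.1511
```

```bash

python3 -m jog '[[-0.33,0.1,0,0],[-0.69,0.28,0,0],[-1.06,0.43,0,0]]' >>crank.log
python3 -m jog '[[-0.15,0.05,0,0],[-0.31,0.09,0,0]]' >>crank.log
python3 -m jog '[[-0.16,0.04,0,0],[-0.31,0.06,0,0]]' >>crank.log
python3 -m jog '[[-0.16,0.02,0,0],[-0.32,0.04,0,0]]' >>crank.log
python3 -m jog '[[-0.16,0.01,0,0],[-0.32,0.01,0,0]]' >>crank.log
python3 an.py
```

```text
20.35 alpha 0.605 R 0.0394 Ftan 7.7 Frad -2.7 Fz 11.7 z 0.1511
20.6 alpha 0.903 R 0.0388 Ftan 6.1 Frad -4.6 Fz 11.9 z 0.1511
20.85 alpha 1.182 R 0.0384 Ftan 7.4 Frad -4.3 Fz 12.6 z 0.1511
21.02 alpha 1.273 R 0.0383 Ftan 8.5 Frad -5.1 Fz 13.0 z 0.1511
21.18 alpha 1.341 R 0.0382 Ftan 6.7 Frad -4.3 Fz 12.3 z 0.1511
21.35 alpha 1.421 R 0.0381 Ftan 6.8 Frad -5.0 Fz 11.7 z 0.1511
21.52 alpha 1.502 R 0.0381 Ftan 6.7 Frad -5.8 Fz 11.6 z 0.1511
```

```bash

python3 -m jog '[[-0.16,0,0,0],[-0.32,-0.01,0,0]]' >>crank.log
python3 -m jog '[[-0.16,-0.02,0,0],[-0.32,-0.04,0,0]]' >>crank.log
python3 -m jog '[[-0.16,-0.03,0,0],[-0.31,-0.06,0,0]]' >>crank.log
python3 -m jog '[[-0.15,-0.04,0,0],[-0.31,-0.09,0,0]]' >>crank.log
python3 -m jog '[[-0.15,-0.05,0,0],[-0.30,-0.11,0,0]]' >>crank.log
python3 an.py | tail -5
```

```text
21.68 alpha 1.580 R 0.0379 Ftan 7.3 Frad -5.5 Fz 12.3 z 0.1511
21.85 alpha 1.657 R 0.0379 Ftan 7.0 Frad -5.6 Fz 12.2 z 0.1511
22.02 alpha 1.736 R 0.0379 Ftan 6.7 Frad -4.8 Fz 12.0 z 0.1511
22.18 alpha 1.811 R 0.0378 Ftan 7.0 Frad -5.3 Fz 11.6 z 0.1511
22.35 alpha 1.891 R 0.0378 Ftan 6.9 Frad -5.6 Fz 10.6 z 0.1511
```

```bash

python3 -m jog '[[-0.15,-0.07,0,0],[-0.29,-0.14,0,0]]' >>crank.log
python3 -m jog '[[-0.14,-0.08,0,0],[-0.28,-0.16,0,0]]' >>crank.log
python3 -m jog '[[-0.13,-0.09,0,0],[-0.26,-0.18,0,0]]' >>crank.log
python3 -m jog '[[-0.13,-0.10,0,0],[-0.25,-0.20,0,0]]' >>crank.log
python3 an.py | tail -4
```

```text
22.52 alpha 1.968 R 0.0379 Ftan 7.0 Frad -5.0 Fz 11.5 z 0.1511
22.68 alpha 2.045 R 0.0379 Ftan 6.6 Frad -5.5 Fz 10.2 z 0.1511
22.85 alpha 2.123 R 0.0379 Ftan 6.4 Frad -4.0 Fz 9.9 z 0.1511
23.02 alpha 2.200 R 0.0380 Ftan 6.9 Frad -3.8 Fz 9.2 z 0.1511
```

```bash

python3 -m jog '[[-0.12,-0.11,0,0],[-0.23,-0.22,0,0]]' >>crank.log
python3 -m jog '[[-0.11,-0.12,0,0],[-0.21,-0.24,0,0]]' >>crank.log
python3 -m jog '[[-0.10,-0.13,0,0],[-0.19,-0.25,0,0]]' >>crank.log
python3 -m jog '[[-0.09,-0.13,0,0],[-0.17,-0.27,0,0]]' >>crank.log
python3 -m jog '[[-0.08,-0.14,0,0],[-0.15,-0.28,0,0]]' >>crank.log
python3 an.py | tail -5
```

```text
23.18 alpha 2.280 R 0.0380 Ftan 6.7 Frad -2.8 Fz 8.0 z 0.1511
23.35 alpha 2.357 R 0.0380 Ftan 5.5 Frad -2.3 Fz 7.6 z 0.1511
23.52 alpha 2.436 R 0.0381 Ftan 7.6 Frad -1.1 Fz 6.4 z 0.1512
23.68 alpha 2.517 R 0.0382 Ftan 7.2 Frad -1.6 Fz 4.7 z 0.1512
23.85 alpha 2.600 R 0.0384 Ftan 6.0 Frad -0.1 Fz 4.1 z 0.1512
```

```bash

python3 -m jog '[[-0.07,-0.15,0,0],[-0.13,-0.29,0,0]]' >>crank.log
python3 -m jog '[[-0.06,-0.15,0,0],[-0.10,-0.30,0,0]]' >>crank.log
python3 -m jog '[[-0.04,-0.15,0,0],[-0.08,-0.31,0,0]]' >>crank.log
python3 -m jog '[[-0.03,-0.16,0,0],[-0.05,-0.32,0,0]]' >>crank.log
python3 an.py | tail -4
```

```text
24.02 alpha 2.687 R 0.0384 Ftan 6.4 Frad -0.2 Fz 4.1 z 0.1512
24.18 alpha 2.763 R 0.0386 Ftan 6.8 Frad 1.8 Fz 2.2 z 0.1512
24.35 alpha 2.838 R 0.0386 Ftan 10.0 Frad 2.7 Fz 0.3 z 0.1512
24.52 alpha 2.911 R 0.0388 Ftan 10.2 Frad 3.8 Fz -1.4 z 0.1513
```

A clear step from 6.8 to 10 N at alpha ≈ 2.8. I'll confirm with one small step and fit the hub to the traced circle.

```bash

python3 -m jog '[[-0.02,-0.16,0,0],[-0.03,-0.32,0,0]]' >>crank.log
python3 an.py | tail -1
cat > fit.py <<'E'
import re,numpy as np
from scipy.optimize import least_squares as ls
T=re.findall(r't: ([\d.]+)\neef_pos: \[(.*?)\].*?contact_force: \[(.*?)\]',open('crank.log').read(),re.S)
P=np.array([eval(f'[{p}]')[:2] for _,p,_ in T]);F=np.array([eval(f'[{f}]')[:2] for *_,f in T])
s=ls(lambda h:np.r_[np.hypot(*(P-h[:2]).T)-h[2]],[.498,.343,.04]);print('free R',s.x.round(4),abs(s.fun).max())
s2=ls(lambda h:np.hypot(*(P-h).T)-.04,[.498,.343]);print('R=.04',s2.x.round(4),abs(s2.fun).max())
for h in(s.x[:2],s2.x):
    r=P-h;R=np.hypot(*r.T);a=(2.815-np.arctan2(r[:,1],r[:,0]))%(2*np.pi)
    tg=np.c_[r[:,1],-r[:,0]]/R[:,None]; print(np.c_[a,-(F*tg).sum(1)].round(3)[-8:].tolist())
    r0=np.array([.4622,.3623])-h; print('start a',2.815-np.arctan2(r0[1],r0[0]))
E
python3 fit.py
```

```text
24.68 alpha 2.988 R 0.0389 Ftan 10.0 Frad 3.9 Fz -2.1 z 0.1513
free R [0.4967 0.3422 0.04  ] 8.1541491353955e-05
R=.04 [0.4967 0.3421] 7.915857470890131e-05
[[2.41, 7.655], [2.488, 7.218], [2.567, 5.966], [2.651, 6.379], [2.724, 6.744], [2.796, 9.844], [2.866, 10.034], [2.942, 9.835]]
start a 0.20213539561420957
[[2.41, 7.656], [2.487, 7.218], [2.566, 5.966], [2.65, 6.379], [2.723, 6.742], [2.796, 9.842], [2.866, 10.031], [2.941, 9.831]]
start a 0.20307886317523982
```

```bash
python3 - <<'E'
import numpy as np
P=lambda a:4*np.array([np.cos(a),np.sin(a)])
c=np.array([-4.065,.406])
for a in np.arange(3.12,4.25,.08): print(round(a,2),(P(a)-c).round(2))
E
```

```text
3.12 [ 0.07 -0.32]
3.2 [ 0.07 -0.64]
3.28 [ 0.1  -0.96]
3.36 [ 0.16 -1.27]
3.44 [ 0.24 -1.58]
3.52 [ 0.35 -1.88]
3.6 [ 0.48 -2.18]
3.68 [ 0.63 -2.46]
3.76 [ 0.81 -2.72]
3.84 [ 1.   -2.98]
3.92 [ 1.22 -3.21]
4.0 [ 1.45 -3.43]
4.08 [ 1.7  -3.63]
4.16 [ 1.97 -3.81]
4.24 [ 2.24 -3.97]
```

```bash

python3 -m jog '[[0.07,-0.32,0,0],[0.07,-0.64,0,0],[0.10,-0.96,0,0],[0.16,-1.27,0,0],[0.24,-1.58,0,0],[0.35,-1.88,0,0],[0.48,-2.18,0,0],[0.63,-2.46,0,0],[0.81,-2.72,0,0],[1.0,-2.98,0,0],[1.22,-3.21,0,0],[1.45,-3.43,0,0],[1.7,-3.63,0,0],[1.97,-3.81,0,0]]' >>crank.log
python3 fit.py
```

```text
free R [0.4967 0.3421 0.04  ] 7.772888768944886e-05
R=.04 [0.4967 0.3421] 7.779773016635544e-05
[[2.487, 7.219], [2.566, 5.966], [2.65, 6.379], [2.723, 6.742], [2.795, 9.841], [2.866, 10.03], [2.941, 9.831], [4.101, 10.412]]
start a 0.20326554698556665
[[2.487, 7.219], [2.566, 5.966], [2.65, 6.379], [2.723, 6.742], [2.796, 9.842], [2.866, 10.03], [2.941, 9.831], [4.101, 10.412]]
start a 0.20312634526052697
```

```bash

python3 -m jog '[[0.17,-0.10,0,0],[0.35,-0.19,0,0],[0.53,-0.27,0,0],[0.64,-0.32,0,0]]' >>crank.log
python3 fit.py | tail -2
python3 -m jog '[[0,0,0,0],[0,0,0,0]]' >>crank.log
python3 fit.py | tail -2
```

```text
[[2.566, 5.966], [2.65, 6.379], [2.723, 6.742], [2.795, 9.842], [2.866, 10.03], [2.941, 9.831], [4.101, 10.412], [4.285, 10.977]]
start a 0.20316108003042554
[[2.65, 6.379], [2.723, 6.742], [2.796, 9.842], [2.866, 10.03], [2.941, 9.831], [4.101, 10.412], [4.285, 10.977], [4.292, 9.123]]
start a 0.20315688198501292
```

```bash

python3 -m jog '[[0.09,-0.04,0,0],[0.13,-0.05,0,0],[0.13,-0.05,0,0]]' >>crank.log
python3 fit.py | tail -2|cut -c1-200
python3 -m jog '[[-0.1,0.04,0,0],[-0.2,0.08,0,0],[-0.2,0.08,0,0]]' >>crank.log
python3 an.py | tail -2; python3 fit.py | tail -2
```

```text
[[2.723, 6.742], [2.795, 9.841], [2.865, 10.029], [2.941, 9.83], [4.101, 10.412], [4.285, 10.977], [4.292, 9.123], [4.318, 11.623]]
start a 0.20328135752638987
26.6 alpha 4.352 R 0.0417 Ftan 11.6 Frad -1.8 Fz -4.3 z 0.1513
26.85 alpha 4.352 R 0.0416 Ftan 4.2 Frad -0.4 Fz 3.8 z 0.1512
[[2.795, 9.841], [2.865, 10.029], [2.941, 9.83], [4.101, 10.412], [4.285, 10.977], [4.292, 9.123], [4.318, 11.623], [4.317, 4.224]]
start a 0.203288497990199
```

```bash

python3 -m jog '[[-0.1,0.04,0,0],[-0.1,0.04,0,0]]' >>crank.log
python3 an.py | tail -1
python3 -m jog '[[0,0,0,0],[0,0,0,0],[0,0,0,0],[0,0,0,0],[0,0,0,0],[0,0,0,0]]' -1 | grep -E "cont|wid"
python3 -m jog '[[0,0,-2,0],[0,0,-5,0],[0,0,-9,0],[0,0,-12,0],[-1,-4,-12,0],[-2,-8,-12,0],[-3,-12,-12,0],[-4,-16,-12,0],[-4,-20,-12,0],[-4,-20,-12,0],[-4,-20,-12,0]]'
python3 - <<'E'
from h import *
a=cam('top');b=cam('side')
A=cv2.resize(a['pixels'][205:290,170:290],None,fx=4,fy=4,interpolation=2);B=cv2.resize(b['pixels'][165:250,250:330],None,fx=4,fy=4,interpolation=2)
cv2.imwrite('pics/end.png',np.hstack([A,B])[...,::-1])
al=-(4.317-2.815); H=np.array([.4967,.3421]); print(proj(a,[[*(H+.04*np.array([np.cos(al),np.sin(al)])),.201],[*(H-.056*np.array([np.cos(al),np.sin(al)])),.155]]))
E
```

```text
27.02 alpha 4.352 R 0.0416 Ftan 1.1 Frad 1.0 Fz 7.0 z 0.1511
contact_force: [0.7, -0.1, 0.3]
gripper_width: 0.982
t: 28.43
eef_pos: [0.4723, 0.0977, 0.2707]
tool_rot: [-0.0, 0.164, 0.986, 0.001]
contact_force: [-0.3, 0.5, 0.5]
gripper_width: 0.996
grasp_force: 0.0
[[215.75781519 240.86095072]
 [179.99808593 247.31056383]]
```

View pics/end.png

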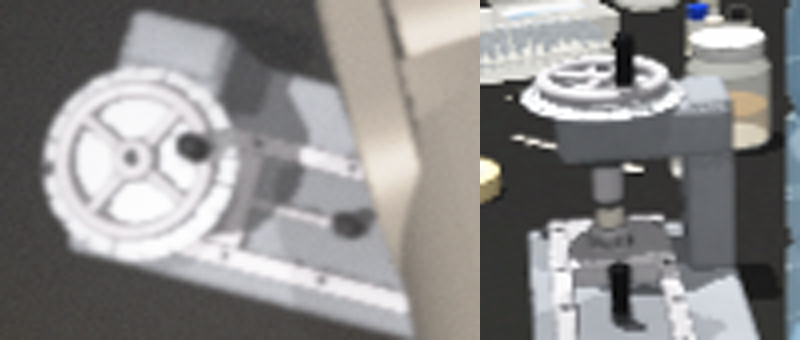

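The final view shows the handle at crop (192,147), the pointer opposite at (50,168), and the ram down on the pellet with the carriage home. The angle matches the measured one, so I'll hand in.

```bash
python3 -c "
from station import bot
print(bot.hand_in())"
```

```text
the job is handed in; nothing more can be done
None
```

I handed the job in at about 28.5 s of robot time: the holder is in the pocket, the carriage is against its stop, and the wheel is 1.52–1.59 rad (about a quarter turn) past the felt contact, released and still clamped. One mishap: my first grasp missed because the reported tool tip is 23 mm too far forward, so the shut fingers pressed on the pellet with about 46 N and I can't rule out damage. The vials and beaker were never approached.

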